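# Free the press's pawl and push the dial home

### The arm

A 7-joint arm with a two-finger parallel gripper is mounted at the origin on the work surface. World frame = base frame: x ahead of the robot, y to its left, z up, the work surface at z = 0. Lengths are in m, angles in rad, forces in N, time in s.
With the tool pointing down it reaches from about 0.4 to 0.875 m from the base axis. Payload 19.3 kg.
Tool frame: the origin (TCP) lies on the centre line of the jaws, within the pads' length; the fingertips stand 11 mm ahead of it and the grasp point (between the pads) lies 8 mm behind it; y points along the fingers, x is the direction in which the jaws open and shut, and the axes are right-handed (so a half turn about y gives the same grasp; the last joint's range is limited). The gripper opens to 85 mm and grips with 20 to 120 N. Pads are 22 mm wide; open, the fingers measure 114 mm over their backs; the gripper's body (76 mm by 85 mm) begins 54 mm behind the grasp point. The pads swing forward as they close: fully open they stand 13 mm farther back than shut.
Start: joints at [-0.07, 0.521, -0.036, 1.599, 0.021, 1.021, -0.113], TCP at [0.625, -0, 0.204] pointing down, gripper open.
Joint ranges: [-2.91, 2.91], [-0.3, 2.13], [-1.5, 1.42], [0.17, 2.43], [-1.26, 4.41], [0.16, 1.93], [-2.52, 2.52]. Speed limits (rad/s): [1.89, 1.89, 2.39, 2.39, 3.01, 3.01, 3.01].

### API

Orientations are given as [roll, pitch, yaw] about the fixed x, y, z axes, in that order (R = Rz(yaw) Ry(pitch) Rx(roll)).
In Python, from workcell import monitor, cams, bot gives the robot as it stands.
- The arm moves only by the tool send_rows, never from a script. Its argument "series" is text: rows parted by semicolons, each of 7 numbers parted by spaces: the turn, a rotation vector about the tool's x, y, z in rad, then the shift along the tool's x, y, z in mm, then the opening, from 0 (shut) to 1 (fully open). In form: ax ay az tx ty tz claw; .... A call has 1 to 20 rows; each row is the pose to reach, as a shift and turn from the pose commanded when the call began, along the tool's axes at that moment; what a row does not reach only later rows make up. A row lasts 1/12 s, in which the tool goes at most 41.7 mm and 7.16 degrees, less where a joint would pass 70% of its speed; a pose out of reach is approached as far as the arm can. A call with a gripper value outside its range is refused whole. The fingers move at their own pace and stop on an object; "force" is the grip in N (left out, the last holds). Time passes only in rows, so rows that repeat a pose let the fingers close. It gives the time, the measured TCP pose, the force and the opening at its end, in the units of the state.
- monitor.observe(): the state, without advancing time (a new reading comes with each control period).
- cams.grab_frame(name): name is "scene" or "side" or "wrist"; returns the picture (384x512x3 uint8, red, green, blue); there is no depth.
- cams.get_calibration(name): a dict with "mtx" (3x3 intrinsics, pixels), "k1" (the pictures are not rectified: a ray, as slopes to the right and down, at radius r is drawn at 1 + k1 r^2 times it, then the intrinsics apply), "origin" and "attitude" of the camera in the world. Camera axes: x right, y down, z forward; pixel columns grow to the right and rows downward; lengths in m; the calibration is good to about 2 mm. A picture is of the moment at which its call begins: read the wrist's pose just before it. get_calibration takes no time and is no camera call; for the wrist camera it gives the pose at the moment of the call.
- bot.job_done(): hands the job in, once; it reports no verdict.
The state is a dict: "clock": time; "qpos": joint angles; "qd": joint speeds; "joint_efforts": joint torques, N m; "position": TCP position; "tool_rot": TCP orientation; "force": force on the tool from outside, world axes, zero at the start; "moment": the same for the moment, N m; "grip_width": finger opening in m.
Only numpy, scipy, OpenCV 4.12 (cv2) and the standard library are available. Lean on these libraries where they do the work, as an engineer would, in place of code of your own. Each camera call takes 0.05 s, during which the arm holds its last target.

### The job

In the bench press a half-shell waits in the nest with its brass dial still standing proud. Press the thumb tab of the ratchet pawl right down so that the pawl is free of the teeth (it stays there), then push the hand lever down past the ratchet as far as it goes, so that the ram presses the dial home flush with the shell's rim, and leave the lever down. Do not force the lever while the pawl still holds it, grasp or lift nothing, and leave the shell in its nest and the loose parts lying around the press where they are.

Things in the scene. Friction and masses are not known exactly. Their poses are not given: they have to be found in the camera images.
- press: Cast-iron rack-and-pinion hand press fixed to the table: base 215 x 115 x 20 mm, column behind, head 66 mm wide with its top 228 mm up, ram top up to 272 mm. Origin: on the table below the cross shaft (185 mm up, along its y). Its x points to the press's back (ram at x = -36 mm, front edge -112 mm), z up; hand lever on its -y side, ratchet wheel and pawl on its +y side.
- lever (a joint): Angle of hand lever and ratchet wheel (84 mm, 12 sawteeth), rad: 0 = raised, 45 degrees above level towards the press's front; grows as it goes down; 0.79 level, 1.14 bottom stop. With the pawl in, a tooth stops it at about 0.2; with it free it stays where left and takes 2 to 8 N at the grip. It moves the ram 18 mm per rad; the ram meets the dial at about 0.85 and has it home at 1.13.
- lever_grip (a point): Point on the axis of the lever's black rubber grip (26 mm thick, 90 mm long), 150 mm from the shaft axis and about the grip's middle; the grip's upper side is 13 mm off this axis. It moves with the lever.
- lever_pivot (a point): Point where the lever's axis crosses the shaft axis (62 mm to the press's -y side of its middle, 185 mm above the table). The grip travels in a circle about it, in the upright plane of the press's x and z axes.
- pawl (a joint): Angle of the ratchet pawl in rad: 0 = nose in the teeth, grows as the thumb tab is pressed down; the nose is clear of the teeth beyond 0.15, 0.45 = tab fully down on its stop. A stiff pivot: it stays where it is left and takes 2 to 4 N at the tab.
- pawl_tab (a point): Middle of the upper face of the pawl's flat dark-steel thumb tab (28 mm along the press's x, 26 mm along its y), at first about 266 mm above the table, pointing to the press's front; pressed fully down it is about 26 mm lower. It moves with the pawl.
- pawl_pivot (a point): Axis of the pawl's pivot pin (along the press's y), 58 mm behind the tab and 256 mm above the table (10 mm below the tab's face), on an iron lug 26 mm long that reaches 263 mm.
- dial (a joint): How far the brass dial has been pressed into the shell in m: 0 = standing 5 mm proud, 0.005 = home, its face flush with the rim. A press fit: it stays where it is left and takes about 12 N at the ram.
- dial_top (a point): Middle of the upper face of the brass dial (48 mm across, 5 mm thick) that is in the shell under the ram.
- shell: Loose black half-shell, a half ball 56 mm across and 25.5 mm high with a small flat foot, round side down in the white nest under the ram; the dial sits in its bore. Origin: middle of its foot, z up.
- nest (a point): Middle of the floor of the white ring-shaped nest (68 mm across, wall 9 mm above its floor), on the anvil under the ram, 56 mm above the table.
- spare_shell: Loose finished half-shell, 56 mm across, 25.5 mm high, brass face up, on the table in front of the press. Origin: underside.
- spare_dome: Loose empty half-shell, 56 mm across, 25.5 mm high, round side up, on the table near the press's front. Origin: underside.
- spare_dial: Loose brass dial, 48 mm across, 5 mm thick, flat on the table near the press's front. Origin: underside.
- wood_case: Loose oval case of dark wood, 172 x 52 x 21 mm, on the table behind the press's column. Origin: underside, long side along its x.
- rod: Loose black rod with metal end caps, 200 mm long, 15 mm thick, lying on the table to the robot's left. Origin: on the table under its middle, along its x.
- mallet: Loose soft-faced mallet lying on the table to the robot's right: handle 200 mm, 20 mm thick; head 90 x 30 x 36 mm. Origin: on the table under the head's end of the handle; handle to its -x.
- glue_bottle: Loose closed white bottle, 38 mm across, 100 mm tall, standing far left on the table. Origin: underside.

How it is judged:
On the way, in this order (a step that is already met when the one before it is completed fails the run):
1. the pawl is pressed free of the teeth while the lever is still up (value of joint pawl above 0.22 rad and value of joint lever below 0.3 rad), for 0.2 s.
2. the lever is pushed down to the bottom and the dial is home (value of joint lever above 1.06 rad and value of joint dial above 0.0042 m), for 0.2 s.
At the end, for the whole second after the job is handed in: The lever rests at its bottom (joint over 1.06 of 1.14 rad), the dial is within 0.8 mm of flush with the shell's rim, the shell sits in its nest (within 6 mm of its middle, tilted less than 0.12 rad), and the loose things round the press are within 30 mm of where they began (all of step 2 and velocity of joint lever below 0.05 rad/s and horizontal distance between shell and nest below 0.006 m and angle between shell's own z axis and vertical below 0.12 rad and distance of each of spare_shell, spare_dome, spare_dial, wood_case, rod, mallet, glue_bottle from where it was at the start of the episode below 0.03 m); the robot touches nothing.
It fails at once if the press is forced (over 50 N from the fingers) while the pawl is still in the teeth (value of joint pawl below 0.13 rad and contact force between the fingers and press above 50 N).
It fails at once if the shell is lifted out of its nest (height (world z) of shell above 0.075 m).
It fails at once if a loose part is pushed, lifted or carried away (over 30 mm) (distance of any of spare_shell, spare_dome, spare_dial, wood_case, rod, mallet, glue_bottle from where it was at the start of the episode above 0.03 m).
It also fails if it takes over 42 s, if anything falls off the work surface, if the arm or the gripper's body presses on something with over 40 N, if the wrist force passes 120 N, or if a joint passes its speed limit or range.

## Working session

There is one attempt and no reset: what is moved stays moved. The work goes in short steps, Python scripts to look and compute and a tool call to move; the robot and the scene stay as the last step left them, time stands still between calls to the robot, and variables do not carry over. Pictures are saved under pics/ and viewed, and the job is handed in when it is done.

Besides the shell and the picture viewer there is one more tool, called after "Call:" in YAML: its name, and indented under it one key for each argument. send_rows: Moves the arm, as the interface text tells. Its arguments: {"type":"object","properties":{"series":{"type":"string"},"force":{"type":"number"}},"required":["series"]}

```bash
mkdir -p pics
python3 - <<'E'
from workcell import monitor,cams,bot
import cv2,numpy as np
s=monitor.observe();print(s['clock'],s['position'],s['tool_rot'],s['grip_width'],s['force'])
for n in ['scene','side','wrist']:
    c=cams.get_calibration(n);print(n,c)
    im=cams.grab_frame(n);cv2.imwrite(f'pics/{n}0.png',im[:,:,::-1])
E
```

```text
0.0 [ 6.24628212e-01 -5.39144617e-05  2.03739211e-01] [-1.57087939e+00  1.13216729e-03 -1.02643880e-05] 0.08561619685402307 [-0.11230912 -0.32401747  0.24132597]
scene {'mtx': array([[475.34875589,   0.        , 253.22812942],
       [  0.        , 475.34875589, 183.07159869],
       [  0.        ,   0.        ,   1.        ]]), 'k1': 0.06979851718561773, 'origin': array([ 1.18833096, -1.03677999,  1.16065869]), 'attitude': array([-2.27764072, -0.01743167,  0.55922758])}
side {'mtx': array([[430.02615131,   0.        , 259.11228576],
       [  0.        , 430.02615131, 196.18014988],
       [  0.        ,   0.        ,   1.        ]]), 'k1': -0.06892332413208382, 'origin': array([-0.02377379,  0.5356519 ,  0.95103218]), 'attitude': array([-2.3064595 , -0.01480853, -2.33107576])}
wrist {'mtx': array([[321.10268016,   0.        , 254.21177034],
       [  0.        , 321.10268016, 186.95408084],
       [  0.        ,   0.        ,   1.        ]]), 'k1': -0.04114787982882446, 'origin': array([0.62488848, 0.07187905, 0.37384495]), 'attitude': array([ 2.85606298e+00,  1.51614800e-03, -5.89833534e-04])}
```

View pics/scene0.png

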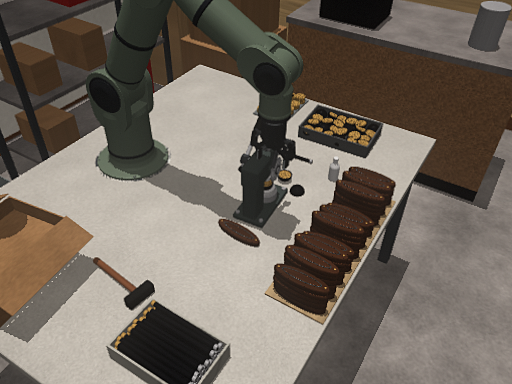

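View pics/side0.png

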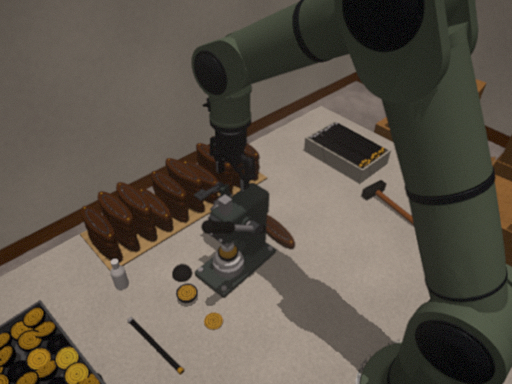

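View pics/wrist0.png

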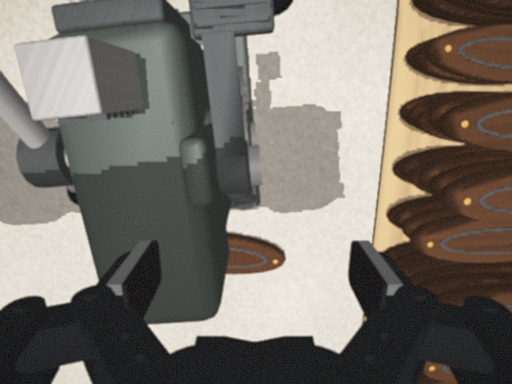

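```bash
cat > h.py <<'E'
from workcell import monitor,cams,bot
import cv2,numpy as np
from scipy.spatial.transform import Rotation as R
def ray(c,u,v):
    m=c['mtx'];d=np.array([(u-m[0,2])/m[0,0],(v-m[1,2])/m[1,1]])
    p=d.copy()
    for _ in range(20): p=d/(1+c['k1']*(p@p))
    w=R.from_euler('xyz',c['attitude']).apply([p[0],p[1],1]);return np.array(c['origin']),w/np.linalg.norm(w)
def plane(c,u,v,z):
    o,d=ray(c,u,v);return o+d*(z-o[2])/d[2]
def tri(l):
    A=np.zeros((3,3));b=np.zeros(3)
    for o,d in l:
        P=np.eye(3)-np.outer(d,d);A+=P;b+=P@o
    x=np.linalg.solve(A,b);return x,[np.linalg.norm((np.eye(3)-np.outer(d,d))@(x-o)) for o,d in l]
def proj(c,X):
    p=R.from_euler('xyz',c['attitude']).inv().apply(np.asarray(X)-c['origin']);q=p[:2]/p[2];q=q*(1+c['k1']*(q@q))
    return c['mtx'][:2,:2]@q+c['mtx'][:2,2]
def crop(src,u0,u1,v0,v1,k,out):
    im=cv2.imread(src)[v0:v1,u0:u1];cv2.imwrite(out,cv2.resize(im,None,fx=k,fy=k,interpolation=cv2.INTER_CUBIC))
E
python3 - <<'E'
from h import *
crop('pics/scene0.png',210,340,100,230,4.6,'pics/s0c.png')
crop('pics/side0.png',165,295,170,300,4.6,'pics/d0c.png')
E
```

```text
(no output)
```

View pics/s0c.png

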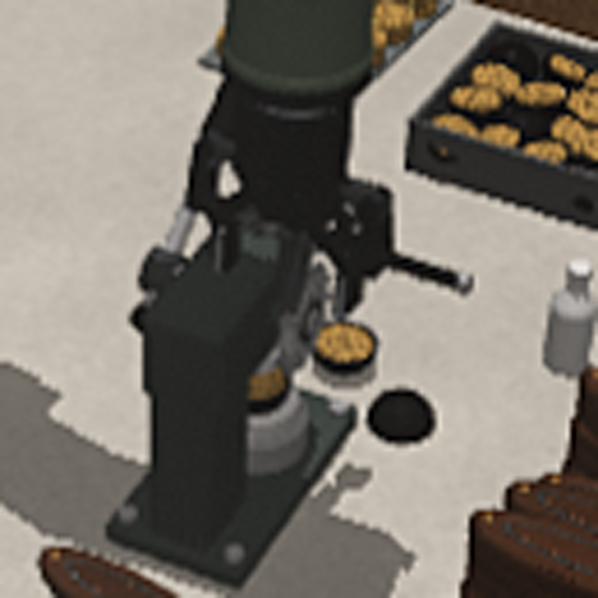

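View pics/d0c.png

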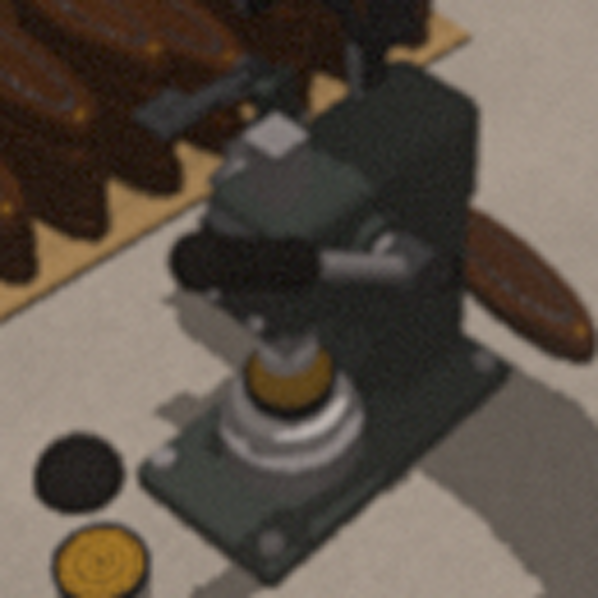

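Run:
```python
from h import *
c=cams.get_calibration('side');s=cams.get_calibration('scene');w=cams.get_calibration('wrist')
f=lambda x,y:(165+(x+.5)/4.6-.5,170+(y+.5)/4.6-.5)
g=lambda x,y:(210+(x+.5)/4.6-.5,100+(y+.5)/4.6-.5)
for n,x,y,z in [('baseFL',143,465,.02),('baseFR',273,567,.02),('baseBR',508,362,.02),('boltF+',163,457,.023),('boltF-',270,540,.023),('boltB',486,362,.023),('tab tip1',140,122,.266),('tabtip2',178,137,.266),('ramtop',278,135,.272),('ramL',243,135,.272),('ramR',306,142,.272),('gripend',190,262,.32),('gripend2',318,265,.26)]:
    print('side',n,plane(c,*f(x,y),z).round(4))
for n,x,y,z in [('baseBR',240,575,.02),('baseBL',110,530,.02),('baseF',352,408,.02),('bolt1',128,513,.023),('bolt2',235,550,.023),('bolt3',342,403,.023)]:
    print('scene',n,plane(s,*g(x,y),z).round(4))
for n,x,y,z in [('ram',17,43,.272),('ram',90,40,.272),('ram',102,115,.272),('ram',32,120,.272),('tabA',196,30,.266),('tabB',272,30,.266),('tabmid',232,18,.266)]:
    print('wrist',n,plane(w,x,y,z).round(4))
```

```text
side baseFL [0.6105 0.1505 0.02  ]
side baseFR [0.5035 0.1408 0.02  ]
side baseBR [ 0.521  -0.0641  0.02  ]
side boltF+ [0.6052 0.1395 0.023 ]
side boltF- [0.517  0.1315 0.023 ]
side boltB [ 0.5285 -0.0522  0.023 ]
side tab tip1 [0.6207 0.1184 0.266 ]
side tabtip2 [0.5984 0.111  0.266 ]
side ramtop [0.5598 0.0765 0.272 ]
side ramL [0.5718 0.0896 0.272 ]
side ramR [0.5462 0.0695 0.272 ]
side gripend [0.4816 0.191  0.32  ]
side gripend2 [0.4863 0.1141 0.26  ]
scene baseBR [ 0.6343 -0.06    0.02  ]
scene baseBL [ 0.5288 -0.0727  0.02  ]
scene baseF [0.6128 0.147  0.02  ]
scene bolt1 [ 0.5317 -0.0529  0.023 ]
scene bolt2 [ 0.6193 -0.0426  0.023 ]
scene bolt3 [0.6047 0.1448 0.023 ]
wrist ram [0.5533 0.0872 0.272 ]
wrist ram [0.576  0.0875 0.272 ]
wrist ram [0.577  0.0655 0.272 ]
wrist ram [0.5539 0.0642 0.272 ]
wrist tabA [0.6068 0.0908 0.266 ]
wrist tabB [0.6303 0.0908 0.266 ]
wrist tabmid [0.618  0.0942 0.266 ]
```

Run:
```python
from h import *
crop('pics/wrist0.png',0,300,0,220,2.6,'pics/w0c.png')
```

```text
(no output)
```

View pics/w0c.png

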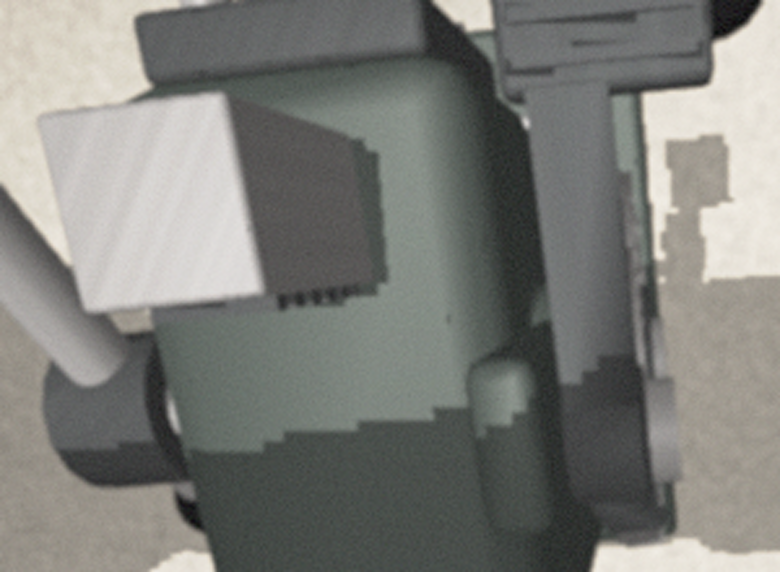

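Run:
```python
from h import *
c=cams.get_calibration('side');s=cams.get_calibration('scene');w=cams.get_calibration('wrist')
for p in [(150,320),(105,290),(220,290),(60,150),(190,30)]: print(p,[plane(w,*p,z).round(3) for z in (.228,.2)])
a=np.radians(-84.3);X=np.array([np.cos(a),np.sin(a)]);Y=np.array([-X[1],X[0]])
O=np.array([.5685,.038])
def P(x,y,z): return np.r_[O+x*X+y*Y,z]
k=.7071
pts=dict(tab=P(-.061,.055,.266),pivot=P(0,-.062,.185),grip=P(-.15*k,-.062,.185+.15*k),gtip=P(-.195*k,-.062,.185+.195*k),gin=P(-.105*k,-.062,.185+.105*k),ram=P(-.036,0,.272),nest=P(-.036,0,.065),FL=P(-.112,.0575,.02),FR=P(-.112,-.0575,.02),BR=P(.103,-.0575,.02),BL=P(.103,.0575,.02),tipfinger=[.6246,0,.193])
A=cv2.imread('pics/side0.png');B=cv2.imread('pics/scene0.png');W=cv2.imread('pics/wrist0.png')
for im,cc,(u0,u1,v0,v1),n in [(A,c,(165,295,170,300),'a'),(B,s,(210,340,100,230),'b'),(W,w,(0,512,0,384),'c')]:
    K=4.6 if n!='c' else 1.5
    i2=cv2.resize(im[v0:v1,u0:u1],None,fx=K,fy=K,interpolation=cv2.INTER_CUBIC)
    for q,p in pts.items():
        t=proj(cc,p);t=((t-[u0,v0])*K).astype(int);cv2.circle(i2,tuple(map(int,t)),3,(0,0,255),-1);cv2.putText(i2,q,tuple(map(int,t+3)),0,.4,(0,255,255),1)
    cv2.imwrite(f'pics/ov_{n}.png',i2)
print({k:np.round(v,3) for k,v in pts.items()})
```

```text
(150, 320) [array([ 0.568, -0.047,  0.228]), array([ 0.557, -0.07 ,  0.2  ])]
(105, 290) [array([ 0.545, -0.028,  0.228]), array([ 0.53 , -0.047,  0.2  ])]
(220, 290) [array([ 0.607, -0.027,  0.228]), array([ 0.603, -0.046,  0.2  ])]
(60, 150) [array([0.534, 0.047, 0.228]), array([0.517, 0.042, 0.2  ])]
(190, 30) [array([0.598, 0.098, 0.228]), array([0.593, 0.102, 0.2  ])]
{'tab': array([0.617, 0.104, 0.266]), 'pivot': array([0.507, 0.032, 0.185]), 'grip': array([0.496, 0.137, 0.291]), 'gtip': array([0.493, 0.169, 0.323]), 'gin': array([0.499, 0.106, 0.259]), 'ram': array([0.565, 0.074, 0.272]), 'nest': array([0.565, 0.074, 0.065]), 'FL': array([0.615, 0.155, 0.02 ]), 'FR': array([0.5  , 0.144, 0.02 ]), 'BR': array([ 0.522, -0.07 ,  0.02 ]), 'BL': array([ 0.636, -0.059,  0.02 ]), 'tipfinger': array([0.625, 0.   , 0.193])}
```

View pics/ov_a.png

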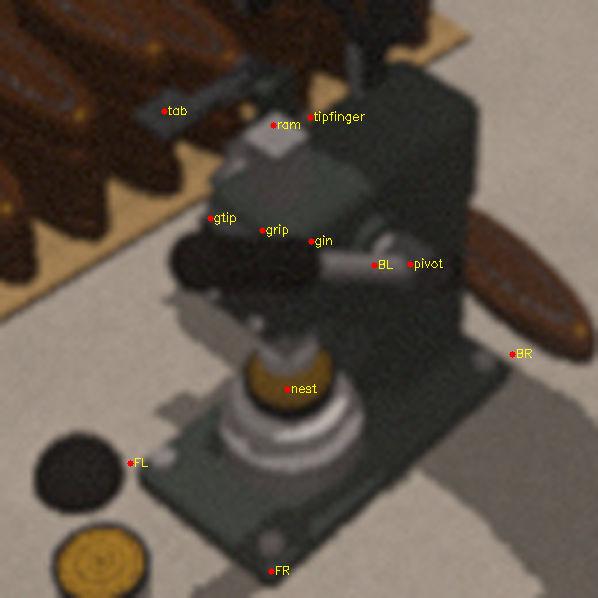

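View pics/ov_b.png

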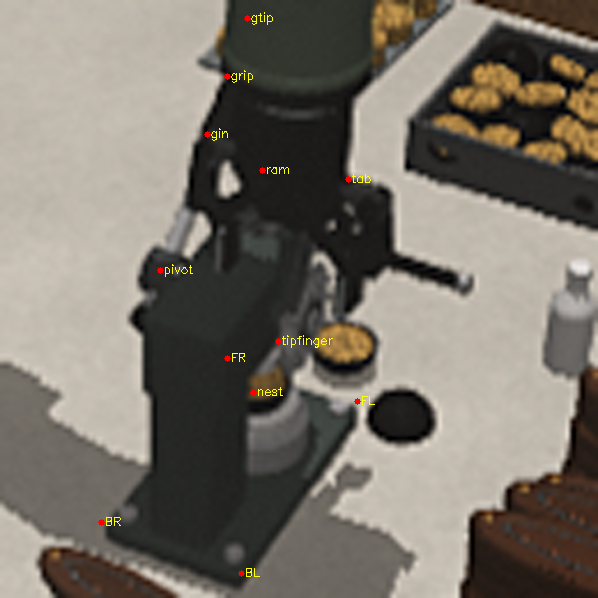

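View pics/ov_c.png

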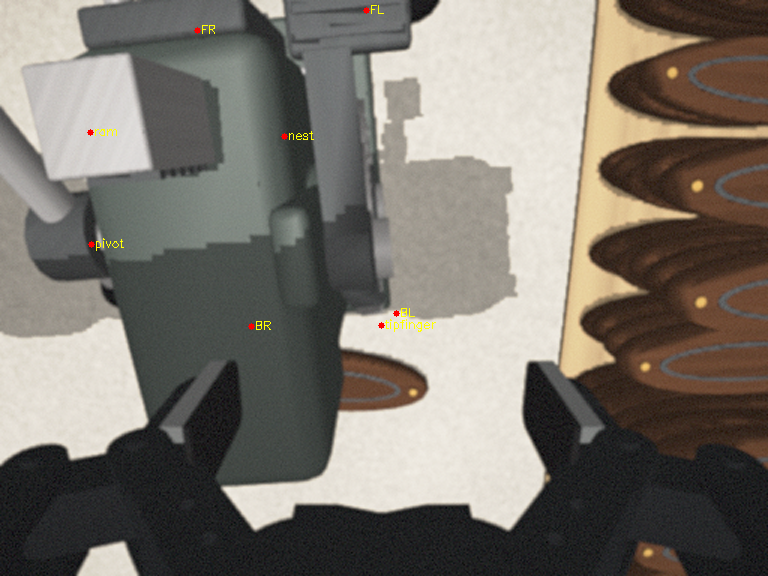

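Call:
send_rows:
  series: "0 0 0 0 -30 0 1; 0 0 0 0 -65 0 1; 0 0 0 0 -100 0 0.5; 0 0 0 0 -135 0 0; 0 0 0 0 -150 0 0; 0 0 0 0 -160 20 0; 0 0 0 0 -160 20 0; 0 0 0 0 -160 20 0"

```text
clock: 0.82
position: [0.625, 0.021, 0.3643]
tool_rot: [-1.57, -0.0, 0.002]
force: [-0.6, 0.8, -1.0]
grip_width: 0.0124
```

Run:
```python
from h import *
s=monitor.observe();print(s['clock'],s['position'],s['grip_width'],s['force'])
w=cams.get_calibration('wrist');print(w['origin'],w['attitude'])
cv2.imwrite('pics/w1.png',cv2.resize(cams.grab_frame('wrist')[:,:,::-1],None,fx=1.5,fy=1.5))
np.save('w1.npy',w,allow_pickle=True)
cv2.imwrite('pics/s1.png',cams.grab_frame('scene')[:,:,::-1]);crop('pics/s1.png',210,340,100,230,4.6,'pics/s1c.png')
```

```text
0.8167 [0.6249567  0.02098101 0.36430081] 0.012427243136792838 [-0.60117313  0.80992836 -0.96401036]
[0.62486198 0.09280818 0.53440694] [2.85652398e+00 2.96209156e-04 1.04932648e-03]
```

View pics/w1.png

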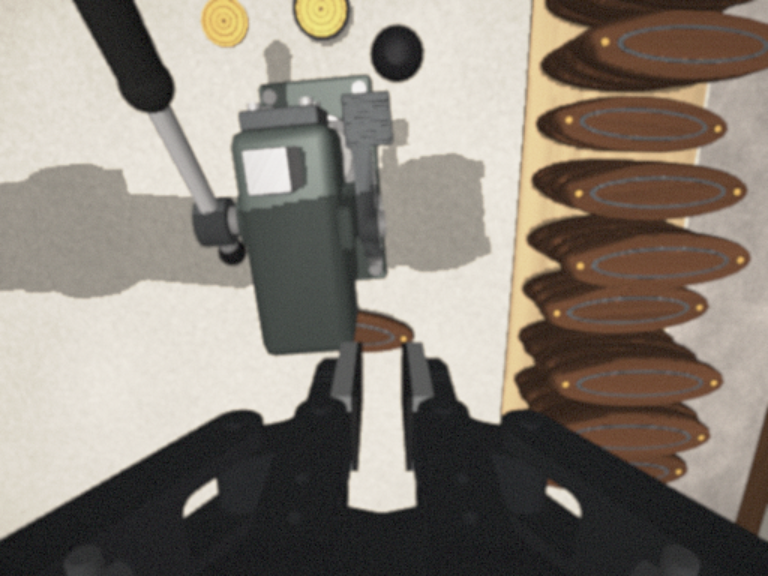

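View pics/s1c.png

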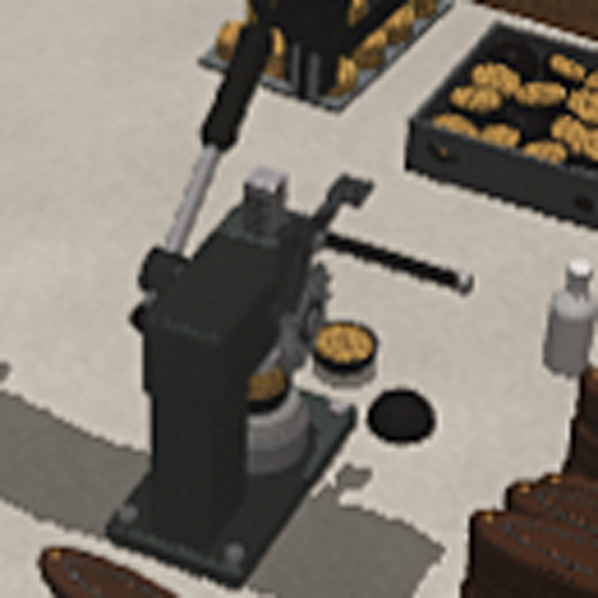

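Run:
```python
from h import *
c=cams.get_calibration('side');s=cams.get_calibration('scene');w=np.load('w1.npy',allow_pickle=True).item()
f=lambda x,y:(165+(x+.5)/4.6-.5,170+(y+.5)/4.6-.5)
g=lambda x,y:(210+(x+.5)/4.6-.5,100+(y+.5)/4.6-.5)
h=lambda x,y:((x+.5)/1.5-.5,(y+.5)/1.5-.5)
print('tab c',plane(w,*h(366,117),.266),[plane(w,*h(*q),.266).round(4) for q in [(341,93),(388,92),(391,138),(343,142)]])
print('ram',plane(w,*h(267,171),.272))
def T(n,*r):
    x,e=tri(r);print(n,x.round(4),np.round(e,4))
T('tab3',ray(c,*f(165,112)),ray(s,*g(351,190)),ray(w,*h(366,117)))
T('ram',ray(c,*f(277,135)),ray(s,*g(268,180)),ray(w,*h(267,171)))
T('ginner',ray(c,*f(320,265)),ray(s,*g(218,140)),ray(w,*h(150,92)))
T('gouter',ray(c,*f(180,260)),ray(s,*g(260,32)))
T('hub',ray(c,*f(412,262)),ray(s,*g(160,268)),ray(w,*h(213,222)))
T('shell',ray(c,*f(290,375)))if 0 else None
```

```text
tab c [0.6165123  0.10461708 0.266     ] [array([0.6035, 0.1167, 0.266 ]), array([0.6281, 0.1172, 0.266 ]), array([0.6298, 0.0939, 0.266 ]), array([0.6041, 0.0918, 0.266 ])]
ram [0.56356526 0.07692934 0.272     ]
tab3 [0.6186 0.1034 0.2624] [0.0021 0.0021 0.0026]
ram [0.5645 0.0752 0.2662] [0.0019 0.0028 0.0026]
ginner [0.4958 0.1148 0.2515] [0.0077 0.0048 0.0045]
gouter [0.4949 0.1852 0.3063] [0.0017 0.0017]
hub [0.504 0.034 0.189] [0.002  0.0021 0.0024]
```

Call:
send_rows:
  series: "0 0 0 -3 0 25 0; 0 0 0 -8 0 55 0; 0 0 0 -8 0 80 0; 0 0 0 -8 10 87 0; 0 0 0 -8 30 87 0; 0 0 0 -8 50 87 0; 0 0 0 -8 63 87 0; 0 0 0 -8 63 87 0; 0 0 0 -8 63 87 0"

```text
clock: 1.67
position: [0.6168, 0.1062, 0.3007]
tool_rot: [-1.571, 0.002, -0.001]
force: [0.6, 0.1, -0.0]
grip_width: -0.0001
```

Run:
```python
from h import *
s=monitor.observe();print(s['clock'],s['position'],s['grip_width'],s['force'])
cv2.imwrite('pics/w2.png',cams.grab_frame('wrist')[:,:,::-1])
cv2.imwrite('pics/d2.png',cams.grab_frame('side')[:,:,::-1]);crop('pics/d2.png',165,295,150,280,4.6,'pics/d2c.png')
```

```text
1.6667 [0.61681769 0.10620958 0.30070869] -0.00011167460575093914 [ 0.61043126  0.1403814  -0.02993566]
```

View pics/w2.png

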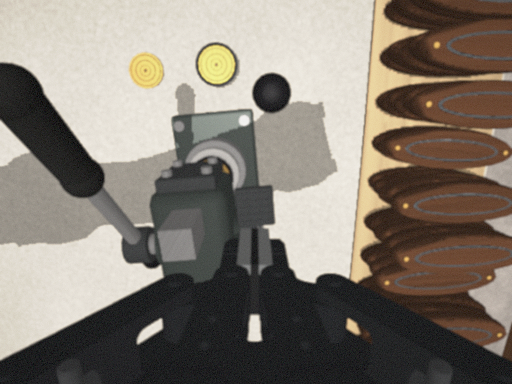

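View pics/d2c.png

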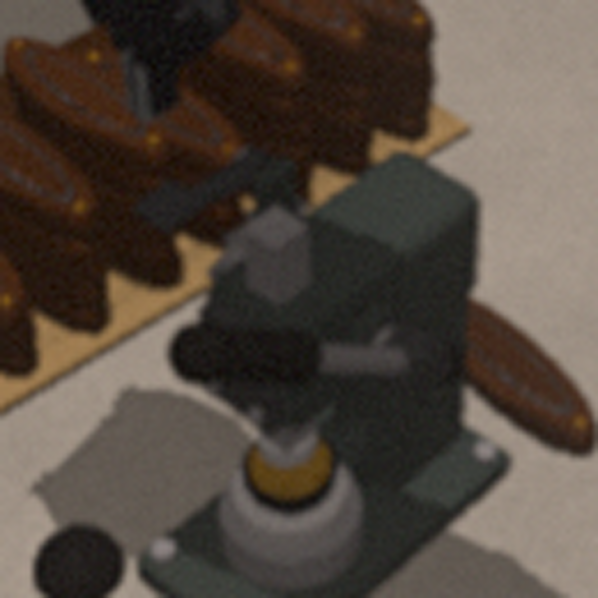

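Call:
send_rows:
  series: "0 0 0 0 6 2 0; 0 0 0 0 12 2 0; 0 0 0 0 17 2 0; 0 0 0 0 20 2 0; 0 0 0 0 23 2 0; 0 0 0 0 26 2 0; 0 0 0 0 29 2 0; 0 0 0 0 32 2 0; 0 0 0 0 32 2 0"

```text
clock: 2.52
position: [0.6168, 0.1089, 0.2686]
tool_rot: [-1.571, 0.001, 0.0]
force: [0.2, 0.1, -0.3]
grip_width: 0.0001
```

Run:
```python
from h import *
s=monitor.observe();print(s['clock'],s['position'],s['force'])
cv2.imwrite('pics/d3.png',cams.grab_frame('side')[:,:,::-1]);crop('pics/d3.png',165,295,150,280,4.6,'pics/d3c.png')
```

```text
2.5167 [0.61677452 0.10894998 0.26864518] [ 0.2220245   0.10656746 -0.33720832]
```

View pics/d3c.png

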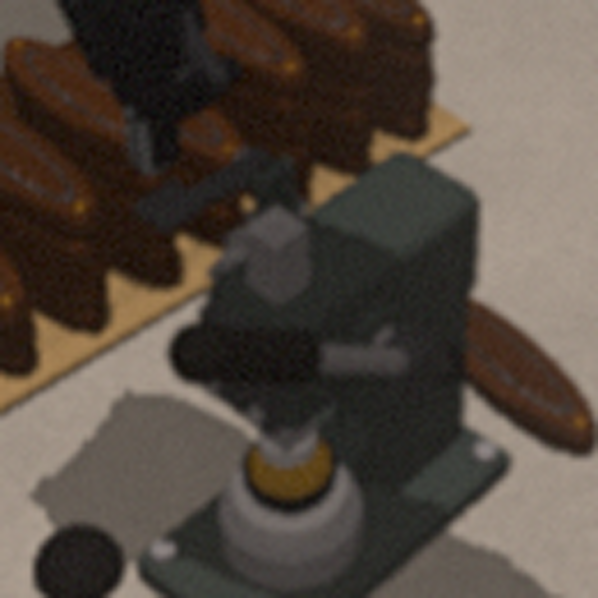

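Run:
```python
from h import *
c=cams.get_calibration('side')
for z in (.2576,.27,.28): print(z,(proj(c,[.617,.109,z])-[165,150])*4.6)
print((proj(c,[.617,.104,.266])-[165,150])*4.6)
w=cams.get_calibration('wrist');cv2.imwrite('pics/w3.png',cams.grab_frame('wrist')[:,:,::-1]);crop('pics/w3.png',180,340,150,270,5,'pics/w3c.png')
for z in (.2576,.27,.28): print(z,(proj(w,[.617,.109,z])-[180,150])*5)
```

```text
0.2576 [158.29981075 219.51106922]
0.27 [156.41679464 201.72931963]
0.28 [154.87805588 187.1767722 ]
[164.70089836 203.1211627 ]
0.2576 [372.77739588 332.0442646 ]
0.27 [372.7873223  372.33054991]
0.28 [372.79624081 408.83363291]
```

View pics/w3c.png

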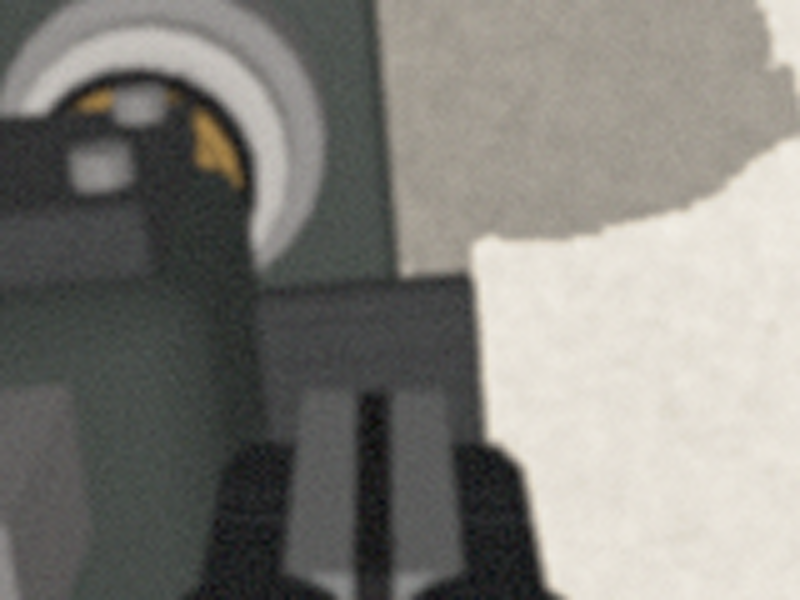

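Call:
send_rows:
  series: "0 0 0 0 3 0 0; 0 0 0 0 6 0 0; 0 0 0 0 9 0 0; 0 0 0 0 12 0 0; 0 0 0 0 12 0 0"

```text
clock: 3.03
position: [0.6167, 0.1089, 0.2565]
tool_rot: [-1.571, 0.001, -0.0]
force: [0.1, 0.3, -0.4]
grip_width: 0.0003
```

Run:
```python
from h import *
cv2.imwrite('pics/d4.png',cams.grab_frame('side')[:,:,::-1]);crop('pics/d4.png',175,255,160,240,7.4,'pics/d4c.png')
cv2.imwrite('pics/s4.png',cams.grab_frame('scene')[:,:,::-1]);crop('pics/s4.png',240,320,100,180,7.4,'pics/s4c.png')
```

```text
(no output)
```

View pics/d4c.png

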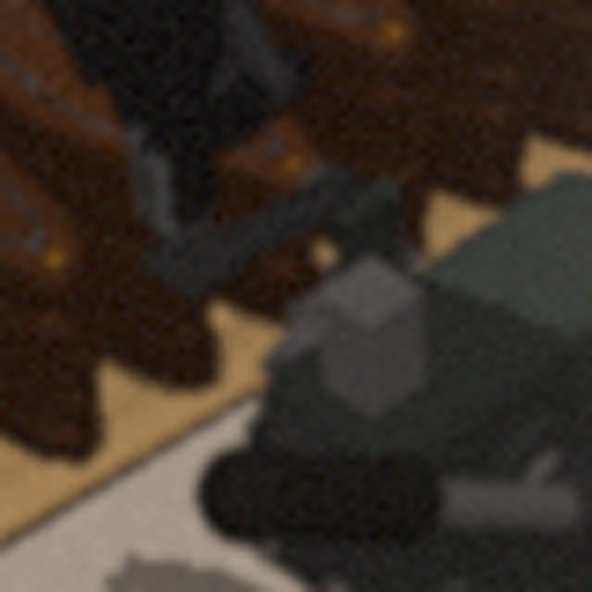

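View pics/s4c.png

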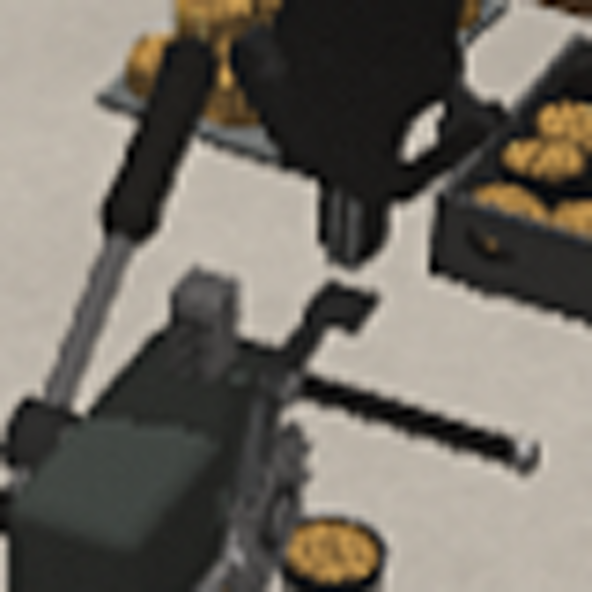

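Run:
```python
from h import *
c=cams.get_calibration('side');s=cams.get_calibration('scene')
f=lambda x,y:(175+(x+.5)/7.4-.5,160+(y+.5)/7.4-.5)
g=lambda x,y:(240+(x+.5)/7.4-.5,100+(y+.5)/7.4-.5)
print('tip',tri([ray(c,*f(178,225)),ray(s,*g(348,262))]))
print('tab',tri([ray(c,*f(185,255)),ray(s,*g(345,303))]))
print(plane(c,*f(165,232),.2455),plane(c,*f(165,232),.27))
```

```text
tip (array([0.61803747, 0.10776005, 0.28065702]), [np.float64(0.0004301871734768804), np.float64(0.0004301871734767521)])
tab (array([0.62109639, 0.10340068, 0.26284037]), [np.float64(0.001207663010896353), np.float64(0.0012076630108965802)])
[0.65228802 0.09087205 0.2455    ] [0.62881139 0.10631728 0.27      ]
```

Call:
send_rows:
  series: "0 0 0 0 4 0 0; 0 0 0 0 8 0 0; 0 0 0 0 11 0 0; 0 0 0 0 14 0 0; 0 0 0 0 17 0 0; 0 0 0 0 20 0 0; 0 0 0 0 20 0 0"

```text
clock: 3.72
position: [0.6169, 0.1091, 0.2368]
tool_rot: [-1.571, 0.0, 0.0]
force: [-0.7, 0.2, 0.5]
grip_width: 0.0
```

Call:
send_rows:
  series: "0 0 0 0 2 0 0; 0 0 0 0 4 0 0; 0 0 0 0 6 0 0; 0 0 0 0 6 0 0"

```text
clock: 4.05
position: [0.617, 0.1092, 0.231]
tool_rot: [-1.571, 0.0, 0.0]
force: [0.5, 0.7, 1.3]
grip_width: 0.0001
```

Run:
```python
from h import *
cv2.imwrite('pics/d5.png',cams.grab_frame('side')[:,:,::-1]);crop('pics/d5.png',175,255,160,240,7.4,'pics/d5c.png')
cv2.imwrite('pics/s5.png',cams.grab_frame('scene')[:,:,::-1]);crop('pics/s5.png',240,320,100,180,7.4,'pics/s5c.png')
```

```text
(no output)
```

View pics/d5c.png

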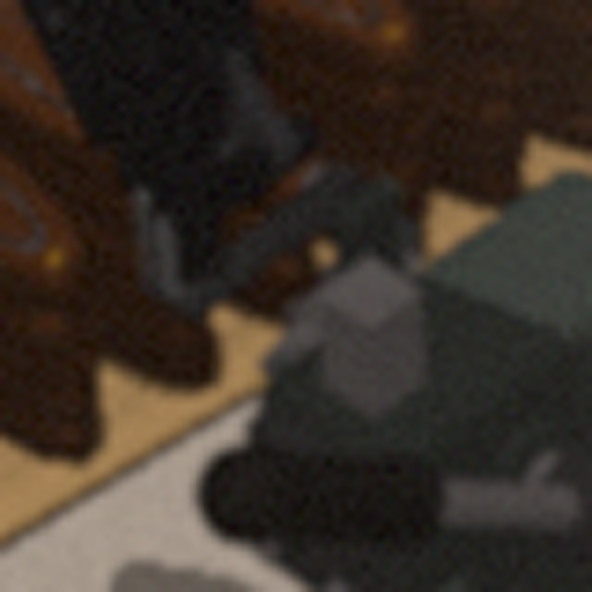

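View pics/s5c.png

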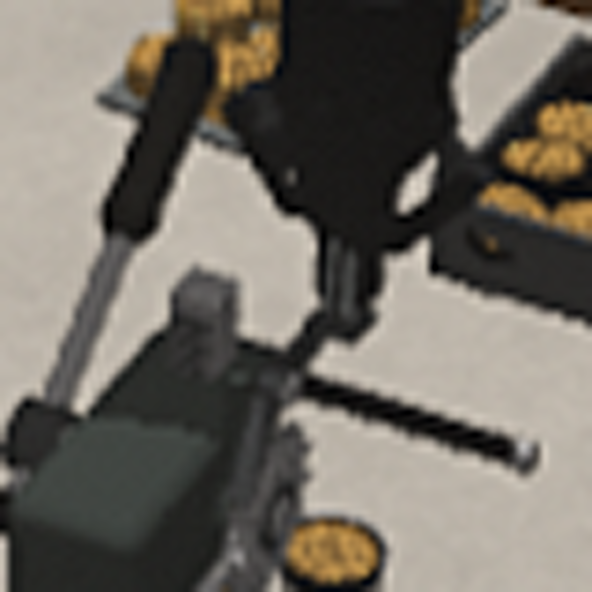

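Call:
send_rows:
  series: "0 0 0 0 2 0 0; 0 0 0 0 4 0 0; 0 0 0 0 6 0 0; 0 0 0 0 8 0 0; 0 0 0 0 8 0 0; 0 0 0 0 8 0 0"

```text
clock: 4.65
position: [0.6169, 0.1089, 0.223]
tool_rot: [-1.571, 0.0, -0.0]
force: [1.1, 0.6, -0.7]
grip_width: -0.0001
```

Call:
send_rows:
  series: "0 0 0 0 2 0 0; 0 0 0 0 4 0 0; 0 0 0 0 4 0 0; 0 0 0 0 4 0 0"

```text
clock: 4.98
position: [0.6169, 0.109, 0.2191]
tool_rot: [-1.571, 0.0, 0.0]
force: [-0.2, -0.1, -0.3]
grip_width: -0.0005
```

Call:
send_rows:
  series: "0 0 0 0 2 0 0; 0 0 0 0 4 0 0; 0 0 0 0 4 0 0"

```text
clock: 5.23
position: [0.6169, 0.1089, 0.2149]
tool_rot: [-1.571, 0.0, -0.0]
force: [0.5, -1.3, 1.3]
grip_width: 0.0004
```

Run:
```python
from h import *
cv2.imwrite('pics/d6.png',cams.grab_frame('side')[:,:,::-1]);crop('pics/d6.png',175,255,160,240,7.4,'pics/d6c.png')
cv2.imwrite('pics/s6.png',cams.grab_frame('scene')[:,:,::-1]);crop('pics/s6.png',240,320,100,180,7.4,'pics/s6c.png')
```

```text
(no output)
```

View pics/d6c.png

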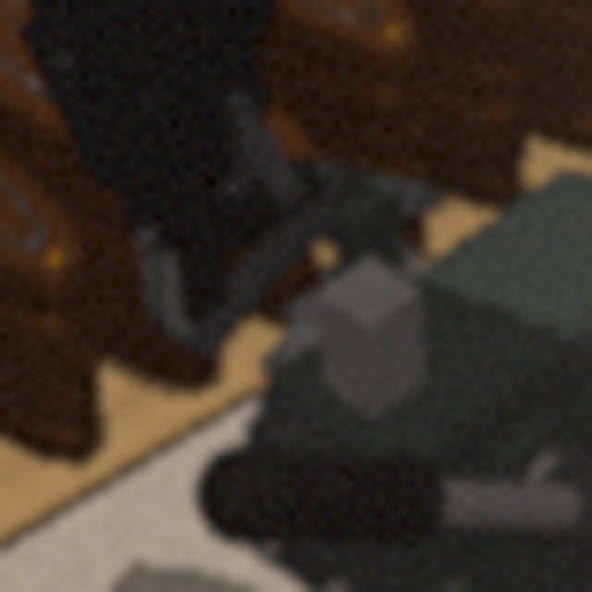

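View pics/s6c.png

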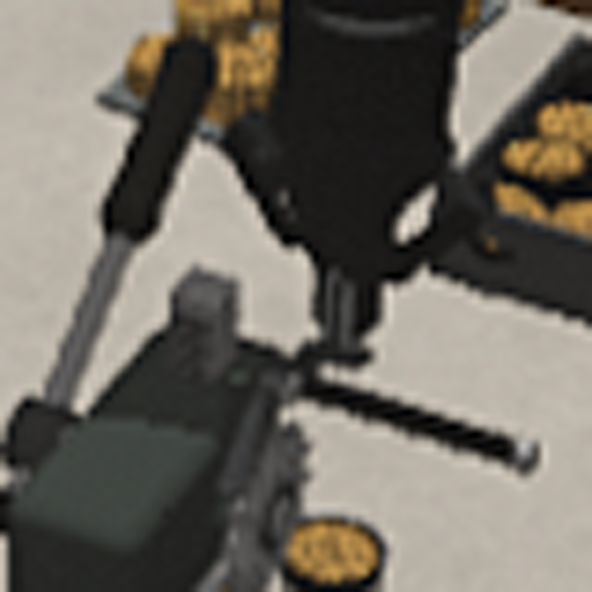

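Call:
send_rows:
  series: "0 0 0 0 1 0 0; 0 0 0 0 2 0 0; 0 0 0 0 2 0 0"

```text
clock: 5.58
position: [0.617, 0.1089, 0.2132]
tool_rot: [-1.571, 0.0, -0.0]
force: [-0.0, -0.9, 2.2]
grip_width: 0.0001
```

Call:
send_rows:
  series: "0 0 0 0 1 0 0; 0 0 0 0 2 0 0; 0 0 0 0 2 0 0"

```text
clock: 5.83
position: [0.6173, 0.1089, 0.2123]
tool_rot: [-1.571, -0.001, -0.0]
force: [-5.5, -1.7, 15.6]
grip_width: 0.0
```

Call:
send_rows:
  series: "0 0 0 0 -10 0 0; 0 0 0 0 -40 0 0; 0 0 0 0 -75 0 0; 0 0 0 0 -105 0 0; 0 0 0 -15 -122 7 0; 0 0 0 -45 -122 18 0; 0 0 0 -75 -122 30 0; 0 0 0 -105 -122 42 0; 0 0 0 -123 -122 49 0; 0 0 0 -123 -122 49 0; 0 0 0 -123 -122 49 0"

```text
clock: 6.75
position: [0.4935, 0.1584, 0.334]
tool_rot: [-1.57, -0.001, 0.001]
force: [-0.1, 0.0, 1.0]
grip_width: -0.0001
```

Run:
```python
from h import *
s=monitor.observe();print(s['clock'],s['position'],s['force'])
cv2.imwrite('pics/d7.png',cams.grab_frame('side')[:,:,::-1]);crop('pics/d7.png',155,285,140,270,4.6,'pics/d7c.png')
cv2.imwrite('pics/s7.png',cams.grab_frame('scene')[:,:,::-1]);crop('pics/s7.png',210,340,70,200,4.6,'pics/s7c.png')
cv2.imwrite('pics/w7.png',cams.grab_frame('wrist')[:,:,::-1])
```

```text
6.75 [0.49352449 0.15840793 0.33398895] [-0.08485637  0.03716177  0.98229551]
```

View pics/d7c.png

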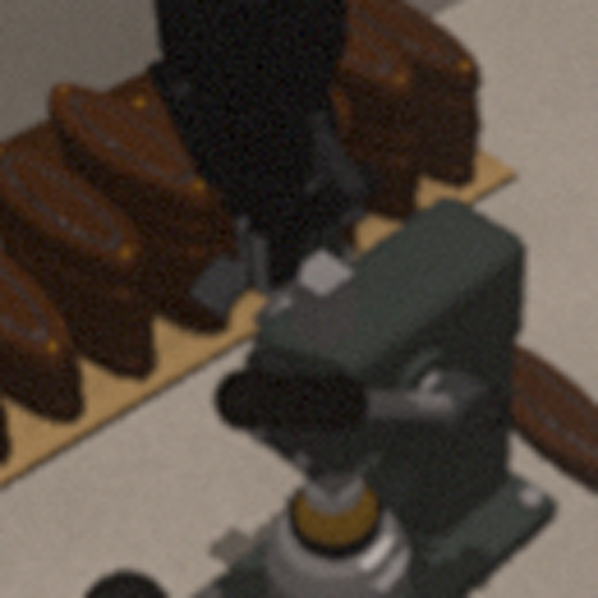

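View pics/s7c.png

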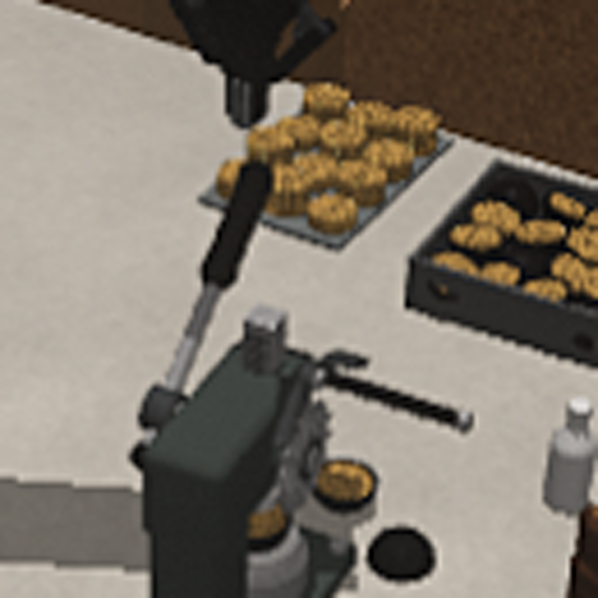

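View pics/w7.png

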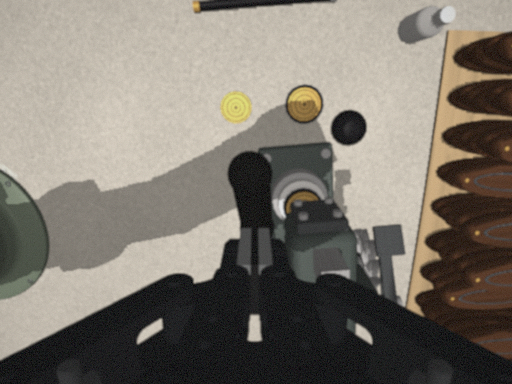

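Call:
send_rows:
  series: "0 0 0 -1 12 0 0; 0 0 0 -1 26 0 0; 0 0 0 -1 38 0 0; 0 0 0 -1 44 0 0; 0 0 0 -1 50 0 0; 0 0 0 -1 56 1 0; 0 0 0 -1 62 1 0; 0 0 0 -1 68 2 0; 0 0 0 -1 74 3 0; 0 0 0 -1 80 4 0; 0 0 0 -1 80 4 0"

```text
clock: 7.82
position: [0.4925, 0.1621, 0.2521]
tool_rot: [-1.571, 0.001, 0.0]
force: [-1.1, -0.5, -0.4]
grip_width: -0.0
```

Run:
```python
from h import *
s=monitor.observe();print(s['clock'],s['position'],s['force'])
cv2.imwrite('pics/d8.png',cams.grab_frame('side')[:,:,::-1]);crop('pics/d8.png',155,285,140,270,4.6,'pics/d8c.png')
cv2.imwrite('pics/s8.png',cams.grab_frame('scene')[:,:,::-1]);crop('pics/s8.png',210,340,70,200,4.6,'pics/s8c.png')
```

```text
7.8167 [0.49248258 0.16206204 0.25208018] [-1.14769122 -0.53702378 -0.35841136]
```

View pics/d8c.png

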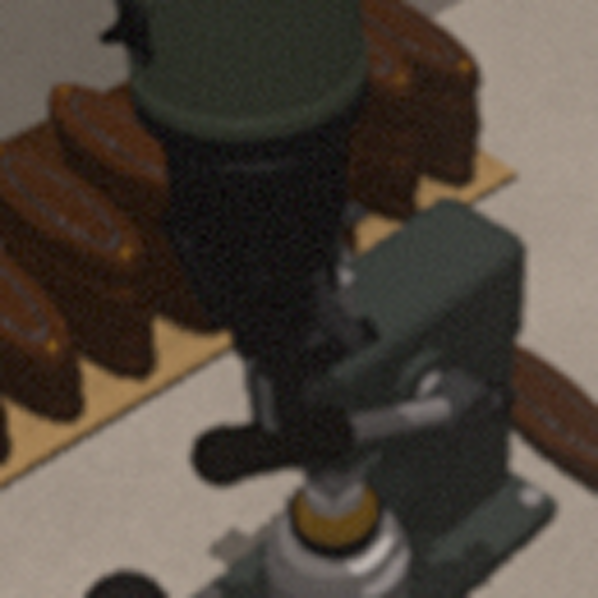

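View pics/s8c.png

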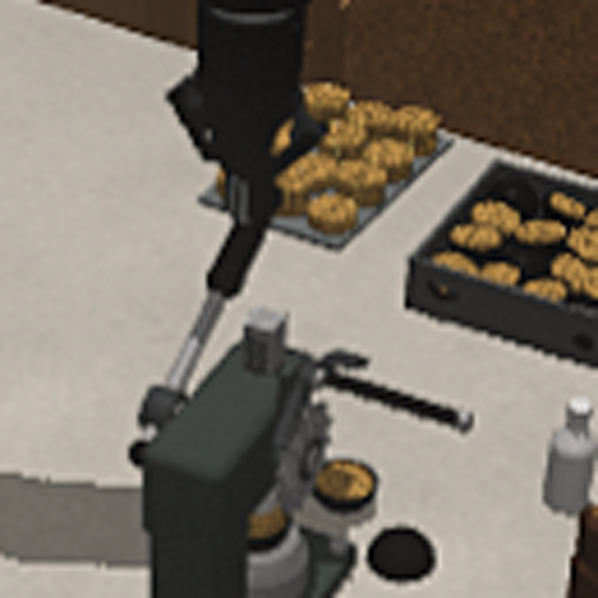

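Call:
send_rows:
  series: "0 0 0 0 6 3 0; 0 0 0 0 12 5 0; 0 0 0 0 18 7 0; 0 0 0 0 24 9 0; 0 0 0 0 30 11 0; 0 0 0 0 36 13 0; 0 0 0 0 42 15 0; 0 0 0 0 48 17 0; 0 0 0 0 54 18 0; 0 0 0 0 60 20 0; 0 0 0 -1 66 22 0; 0 0 0 -1 72 23 0; 0 0 0 -1 78 25 0; 0 0 0 -1 84 26 0; 0 0 0 -1 84 26 0"

```text
clock: 9.17
position: [0.4915, 0.1881, 0.168]
tool_rot: [-1.571, 0.001, 0.0]
force: [-0.4, -0.2, -0.2]
grip_width: -0.0002
```

Run:
```python
from h import *
s=monitor.observe();print(s['clock'],s['position'],s['force'])
cv2.imwrite('pics/d9.png',cams.grab_frame('side')[:,:,::-1]);crop('pics/d9.png',155,285,170,300,4.6,'pics/d9c.png')
```

```text
9.1667 [0.49145535 0.18807339 0.1680462 ] [-0.36563498 -0.22473459 -0.18731324]
```

View pics/d9c.png

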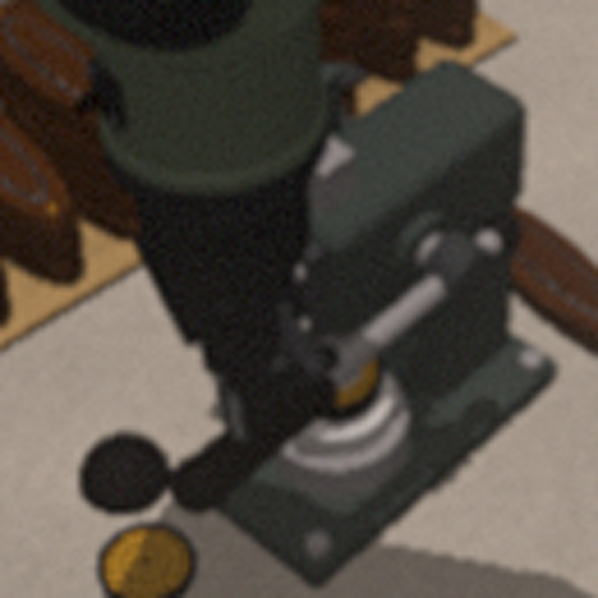

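Call:
send_rows:
  series: "0 0 0 0 5 0 0; 0 0 0 0 10 -1 0; 0 0 0 0 15 -1 0; 0 0 0 0 20 -2 0; 0 0 0 -1 25 -2 0; 0 0 0 -1 30 -2 0; 0 0 0 -1 35 -3 0; 0 0 0 -1 40 -3 0; 0 0 0 -1 43 -3 0; 0 0 0 -1 43 -3 0"

```text
clock: 10.05
position: [0.4905, 0.1847, 0.1255]
tool_rot: [-1.571, 0.001, -0.0]
force: [-0.1, -0.2, -1.0]
grip_width: -0.0001
```

Call:
send_rows:
  series: "0 0 0 0 2 0 0; 0 0 0 0 4 0 0; 0 0 0 0 6 0 0; 0 0 0 0 6 0 0"

```text
clock: 10.38
position: [0.4909, 0.1849, 0.12]
tool_rot: [-1.571, 0.0, -0.0]
force: [0.7, -0.2, 1.0]
grip_width: -0.0003
```

Call:
send_rows:
  series: "0 0 0 0 1 0 0; 0 0 0 0 2 0 0; 0 0 0 0 2 0 0"

```text
clock: 10.63
position: [0.4912, 0.1847, 0.1185]
tool_rot: [-1.571, -0.0, -0.0]
force: [-1.5, -2.9, 7.8]
grip_width: 0.0002
```

Call:
send_rows:
  series: "0 0 0 0 1 0 0; 0 0 0 0 2 0 0; 0 0 0 0 2 0 0"

```text
clock: 10.88
position: [0.4915, 0.1847, 0.1176]
tool_rot: [-1.571, -0.001, -0.001]
force: [-7.3, -6.1, 31.0]
grip_width: 0.0001
```

Call:
send_rows:
  series: "0 0 0 0 1 0 0; 0 0 0 0 2 0 0; 0 0 0 0 2 0 0"

```text
clock: 11.13
position: [0.4917, 0.1847, 0.117]
tool_rot: [-1.571, -0.002, -0.001]
force: [-15.0, -10.1, 60.7]
grip_width: -0.0
```

Call:
send_rows:
  series: "0 0 0 0 0 0 0; 0 0 0 0 -4 0 0; 0 0 0 0 -10 0 0; 0 0 0 0 -25 3 0; 0 0 0 0 -50 6 0; 0 0 0 0 -85 8 0; 0 0 0 0 -120 8 0; 0 0 0 0 -155 0 0; 0 0 0 -5 -175 -20 0; 0 0 0 -5 -190 -40 0; 0 0 0 -5 -190 -50 0; 0 0 0 -5 -190 -50 0"

```text
clock: 12.13
position: [0.4863, 0.1329, 0.3048]
tool_rot: [-1.571, -0.001, -0.003]
force: [0.3, 0.1, 0.1]
grip_width: 0.0002
```

Run:
```python
from h import *
s=monitor.observe();print(s['clock'],s['position'],s['force'])
cv2.imwrite('pics/d10.png',cams.grab_frame('side')[:,:,::-1]);crop('pics/d10.png',155,285,190,320,4.6,'pics/d10c.png')
cv2.imwrite('pics/s10.png',cams.grab_frame('scene')[:,:,::-1]);crop('pics/s10.png',210,340,100,230,4.6,'pics/s10c.png')
cv2.imwrite('pics/w10.png',cams.grab_frame('wrist')[:,:,::-1])
```

```text
12.1333 [0.48630815 0.1328895  0.30480024] [0.26162596 0.12744331 0.0626395 ]
```

View pics/d10c.png

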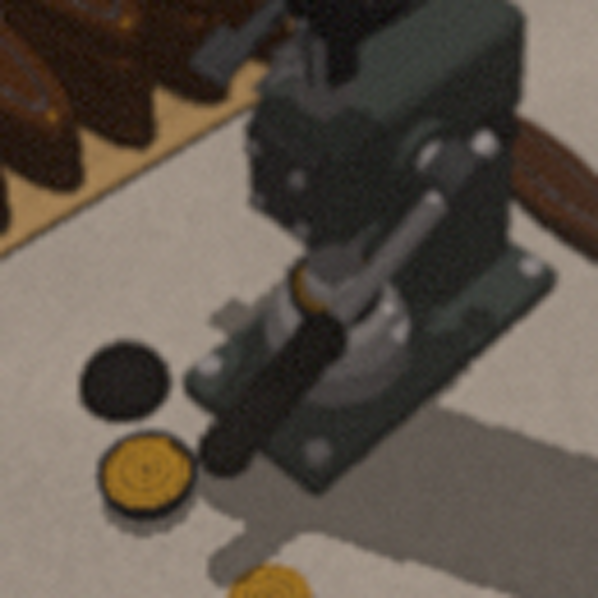

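View pics/s10c.png

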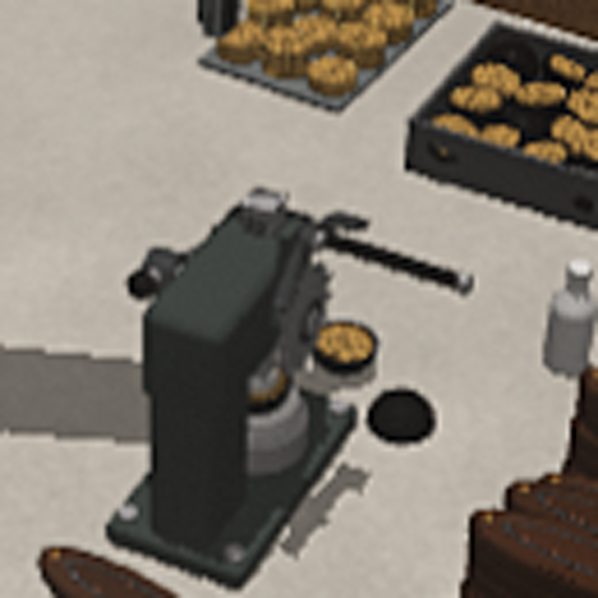

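View pics/w10.png

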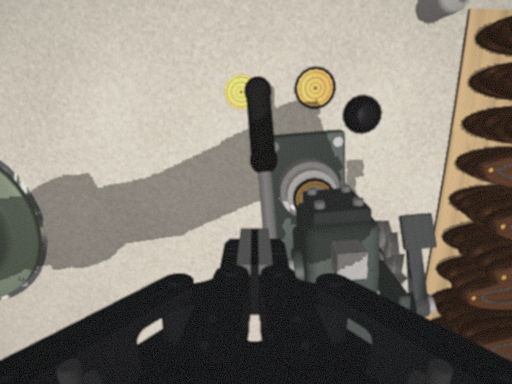

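Run:
```python
from h import *
c=cams.get_calibration('side');w=cams.get_calibration('wrist')
f=lambda x,y:(155+(x+.5)/4.6-.5,190+(y+.5)/4.6-.5)
a=tri([ray(c,*f(225,448)),ray(w,257,91)]);b=tri([ray(c,*f(325,330)),ray(w,264,158)])
print(a,b);d=a[0]-b[0];print('lever',.785-np.arctan2(d[2],np.hypot(*d[:2])), .785-np.arctan2((a[0]-[0,0,.185])[2],a[0][1]-.034))
im=[cv2.imread(f'pics/{n}.png') for n in('s1','s10')]
dd=cv2.absdiff(*im).max(2)[100:384,225:];print((dd>60).sum())
```

```text
(array([0.48819391, 0.2097993 , 0.12576996]), [np.float64(0.00017284112598546085), np.float64(0.0001728411259854434)]) (array([0.49369644, 0.14173969, 0.15603494]), [np.float64(0.003250596625976033), np.float64(0.003250596625975877)])
lever 1.202215714116627 1.1099737231850877
2011
```

```bash
python3 -c "
from workcell import bot,monitor
print(monitor.observe()['force']);print(bot.job_done())"
```

```text
[0.37654723 0.57328688 1.26186626]
the job is handed in; nothing more can be done
None
```

I pressed the pawl tab down to its stop, then pushed the lever to its bottom stop. After that I backed the arm clear and handed the job in at about 12 s. No verdict is reported, so success rests on the checks below.

- **Pawl:** force at the tab rose to about 16 N when it met its stop. Later pictures show the tab still down.
- **Lever:** it passed the ratchet with almost no force and stopped hard at the height I expected. I pushed to about 61 N there, with the pawl free.
- **Lever angle:** two measurements from the final pictures gave 1.11 and 1.20 rad. They disagree with each other, but both are in line with the 1.14 stop and above the 1.06 needed.
- **Dial and shell:** the final pictures show the ram down on the dial and the shell in its nest. I did not measure how flush the dial is. That it is home rests on the lever having reached its stop.
- **Loose parts:** those in view look unmoved. I judged this by eye and did not measure any distances, and the mallet was outside the close-ups I checked.
- **Fingertip position:** contact came about 30 mm higher on the tool than the stated geometry gives. I went by force and pictures instead, and I did not find the cause.

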